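# Open the push-and-turn cap of the finish tin

### The arm

A 6-joint arm with a two-finger parallel gripper is mounted at the origin on the work surface. World frame = base frame: x ahead of the robot, y to its left, z up, the work surface at z = 0. Lengths are in mm, angles in rad, forces in N, time in s.
With the tool pointing down it reaches from about 300 to 775 mm from the base axis. Payload 14.6 kg.
Tool frame: the origin (TCP) lies midway between the tips of the shut fingers; the grasp point (between the pads) lies 19 mm behind it (manip.grip_point_offset is the distance from the TCP to the grasp point, in mm); x points along the fingers, z is the direction in which the jaws open and shut, and the axes are right-handed (so a half turn about x gives the same grasp; the last joint's range is limited). The gripper opens to 94 mm and grips with 3 to 60 N. Pads are 16 mm wide; open, the fingers measure 119 mm over their backs; the gripper's body (75 mm by 177 mm) begins 78 mm behind the grasp point.
Start: joints at [-1.279, 0.3, 1.521, -0, 1.321, -0.067], TCP at [193.126, -514.968, 205.446] pointing down, gripper open.
Joint ranges: [-3.03, 3.03], [-0.79, 2.21], [0.23, 2.52], [-1.04, 4.18], [0, 3.07], [-2.55, 2.55]. Speed limits (rad/s): [2.22, 2.22, 2.57, 3.14, 3.14, 3.14].

### API

Orientations are given as [roll, pitch, yaw] about the fixed x, y, z axes, in that order (R = Rz(yaw) Ry(pitch) Rx(roll)).
In Python, from cell import manip, camera, calibration, order gives the robot as it stands.
- The arm moves only by the tool jog_arm, never from a script. Its arguments are lists of equal length, an entry for each row: "turn": the turn, a rotation vector about the tool's x, y, z in degrees, a list of three; "dp": the shift along the tool's x, y, z in cm, a list of three; "gripper": the closure, from 0 (fully open) to 1 (shut). In form: {"turn": [[ax, ay, az], ...], "dp": [[tx, ty, tz], ...], "gripper": [gripper, ...]}. A call has 1 to 8 rows; each row shifts and turns the pose as measured when the row begins, along the tool's axes as they then stand; what a row does not reach is not made up. A row lasts 1/8 s, in which the tool goes at most 62.5 mm and 10.7 degrees, less where a joint would pass 70% of its speed; a pose out of reach is approached as far as the arm can. A call is refused whole if a number of a shift passes 6.25 or a number of a turn 10.7, either way. A call with a gripper value outside its range is refused whole. The fingers move at their own pace and stop on an object; "grip_force" is the grip in N (left out, the last holds). Time passes only in rows, so rows that do not move let the fingers close. It gives the time, the measured TCP pose, the force and the opening at its end, in the units of the state.
- manip.read_state(): the state, without advancing time (a new reading comes with each control period).
- camera(name): name is "side" or "top" or "wrist"; returns (picture, depth): 480x640x3 uint8, red, green, blue; 480x640 float32, mm along the optical axis (not along the pixel's ray), 0 where there is no reading.
- calibration(name): a dict with "K" (3x3 intrinsics, pixels), "distortion" ([k1, k2, p1, p2, k3] as OpenCV has them; the pictures are not rectified), "world_from_camera" (4x4, takes a point from camera to world coordinates). Camera axes: x right, y down, z forward; pixel columns grow to the right and rows downward; lengths in mm; the calibration is good to about 2 mm. A picture is of the moment at which its call begins: read the wrist's pose just before it. calibration takes no time and is no camera call; for the wrist camera it gives the pose at the moment of the call.
- order.sign_off(): hands the job in, once; it reports no verdict.
The state is a dict: "clock": time; "joints": joint angles; "qd": joint speeds; "effort": joint torques, N m; "eef_pos": TCP position; "eef_rot": TCP orientation; "wrist_force": force on the tool from outside, world axes, zero at the start; "moment": the same for the moment, N m; "finger_gap": finger opening in mm.
Only numpy, scipy, OpenCV 4.12 (cv2) and the standard library are available. Lean on these libraries where they do the work, as an engineer would, in place of code of your own. Each camera call takes 0.05 s, during which the arm holds its last target.

### The job

Open the steel tin that stands in the bolted round cradle: press its safety cap down against the spring, turn it anticlockwise (seen from above) by about a sixth of a turn while it is down, and lift it off. Finish while still gripping the cap, holding it still and level, straight above the tin's neck with a few centimetres of clear air between them; do not put it down or let go. Leave the other things on the shelf where they are.

Things in the scene. Friction and masses are not known exactly. Their poses are not given: they have to be found in the camera images.
- tin: round bare-steel tin, 104 mm in diameter, fixed in a bolted dark steel cradle (140 mm disc with three tabs); it cannot move. Origin: on its upright axis at shelf height (z = 0). Its shoulder is 118 to 127 mm above the shelf; above it a 36 mm neck with three bayonet ledges (49 mm across) holds the cap. z up; at the start the cap's x axis lies along the tin's x axis.
- cap: ribbed round grey plastic safety cap, 58 mm in diameter, 26 mm high, about 45 g, on the tin's axis, with 1.5 mm of sideways play; any grip across its diameter will do. Origin: centre of its lower edge, z up; closed, the origin is 152 mm and the top 178 mm above the shelf. Locked by lugs in notches: a pull alone or a turn alone does not free it, and clockwise is blocked.
- cap_pointer (a point): moulded white bar on the cap's top; this point is 20 mm from the cap's axis along its x axis, 26 mm above its lower edge. Pushed down 4.5 mm or more (hard stop at 8 mm), the cap turns anticlockwise seen from above; turned between 42 and 78 degrees from closed (best 60; a stop ends the turn at 78) it is free and lifts straight up.
- neck_top (a point): the highest point, on the tin's axis, of the white spring plug in the open neck: 177 mm above the shelf (with the cap off)
- plug (a joint): travel in m of the white spring plug (30 mm disc) inside the neck, under the cap: 0 with the cap closed and locked, grows as the cap is pressed down (push about 5.5 N at 0, 10 N at 0.005, 12.5 N at 0.008), -0.003 with the cap off
- jar: bystander: closed clear glass jar with a steel lid, 72 mm in diameter, 115 mm high, beside the tin; origin under its centre
- spatula: bystander: stainless spatula, 250 mm long, lying on the other side of the tin, handle to its -x; origin on the shelf under its middle
- tray: bystander: blue plastic drop-tray, 160 x 220 x 30 mm, on the left; origin under its centre
- holder: bystander: fixed wooden slotted holder 90 x 120 mm, 70 mm high, with a wooden stir paddle standing upright in it to 232 mm, on the right; origin under its centre
- cup: bystander: steel mixing cup, 72 mm in diameter, 85 mm high, at the far side; origin under its centre
- tape: bystander: roll of masking tape lying flat, 96 mm across, 24 mm high, at the far side; origin under its centre
- smalltin: bystander: small plain steel can, 66 mm in diameter, 100 mm high, without a safety cap, at the far side; origin under its centre
There are look-alikes about, which are no part of the job. Leave any blue or turquoise look-alike of the tin alone.

How it is judged:
By the outcome, as a careful person would: the job done as asked, in the order asked, and still so for the second after the job is handed in, while the arm keeps its last pose, push and grip.
It also fails if it takes over 30 s, if anything falls off the work surface, if the arm or the gripper's body presses on something with over 40 N, if the wrist force passes 120 N, or if a joint passes its speed limit or range.

## Working session

There is one attempt and no reset: what is moved stays moved. The work goes in short steps, Python scripts to look and compute and a tool call to move; the robot and the scene stay as the last step left them, time stands still between calls to the robot, and variables do not carry over. Pictures are saved under pics/ and viewed, and the job is handed in when it is done.

Besides the shell and the picture viewer there is one more tool, called after "Request:" by a JSON object that holds its "fn" and its "kwargs". jog_arm: Moves the arm, as the interface text tells. Its arguments: {"type":"object","properties":{"turn":{"type":"array","items":{"type":"array","items":{"type":"number"}}},"dp":{"type":"array","items":{"type":"array","items":{"type":"number"}}},"gripper":{"type":"array","items":{"type":"number"}},"grip_force":{"type":"number"}},"required":["turn","dp","gripper"]}

```bash
mkdir -p pics; ls
python3 - <<'E'
from cell import manip,camera,calibration
import cv2,numpy as np
print(manip.read_state(), manip.grip_point_offset)
for n in ["side","top","wrist"]:
    p,d=camera(n); cv2.imwrite(f"pics/{n}0.png",p[:,:,::-1]); np.save(f"{n}_d.npy",d); np.save(f"{n}_p.npy",p)
    c=calibration(n); print(n,np.round(c["K"],1).tolist(),np.round(c["distortion"],4),np.round(c["world_from_camera"],3).tolist())
E
```

```text
pics
{'clock': 0.0, 'joints': array([-1.27860035e+00,  3.00459042e-01,  1.52160362e+00,  1.59126656e-05,
        1.32071391e+00, -6.66035502e-02]), 'qd': array([-5.60824130e-04,  8.95335256e-04,  1.53036099e-05, -1.26400978e-03,
       -2.20347821e-04,  1.11813649e-03]), 'effort': array([ 7.62065229e-04, -5.31806159e+01, -3.52738130e+01,  7.08697387e-02,
        2.44099548e-02, -1.08767833e-04]), 'eef_pos': array([ 193.05243395, -514.71089526,  204.88341729]), 'eef_rot': array([3.06197125, 1.5696123 , 1.84997051]), 'wrist_force': array([0.42991706, 0.46784067, 0.45156618]), 'moment': array([0.01560119, 0.00546329, 0.00433682]), 'finger_gap': 93.89810351044325} 18.8
side [[443.1, 0.0, 320.8], [0.0, 443.1, 245.3], [0.0, 0.0, 1.0]] [-0.0962  0.      0.      0.      0.    ] [[0.987, -0.077, 0.142, 394.255], [-0.16, -0.556, 0.816, -1062.862], [0.016, -0.828, -0.561, 844.745], [0.0, 0.0, 0.0, 1.0]]
top [[534.9, 0.0, 314.7], [0.0, 534.9, 242.3], [0.0, 0.0, 1.0]] [-0.0848  0.      0.      0.      0.    ] [[-0.017, -0.994, 0.112, 409.416], [-1.0, 0.016, -0.007, -19.226], [0.006, -0.112, -0.994, 1496.292], [0.0, 0.0, 0.0, 1.0]]
wrist [[418.7, 0.0, 315.4], [0.0, 418.7, 241.3], [0.0, 0.0, 1.0]] [-0.047  0.     0.     0.     0.   ] [[0.351, -0.907, -0.232, 259.382], [-0.936, -0.341, -0.086, -489.802], [-0.001, 0.247, -0.969, 384.205], [0.0, 0.0, 0.0, 1.0]]
```

View pics/side0.png

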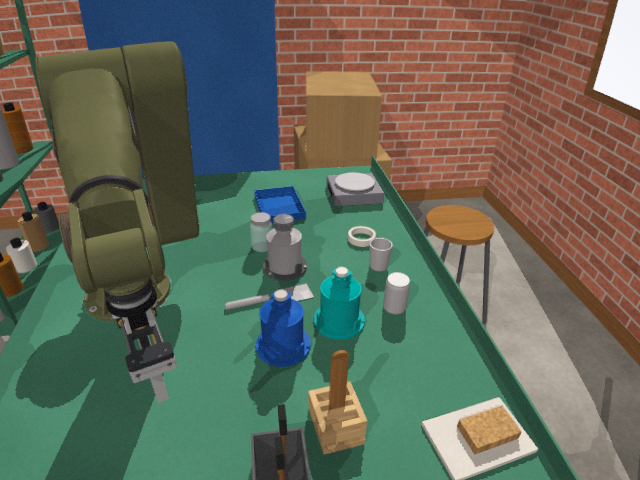

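View pics/top0.png

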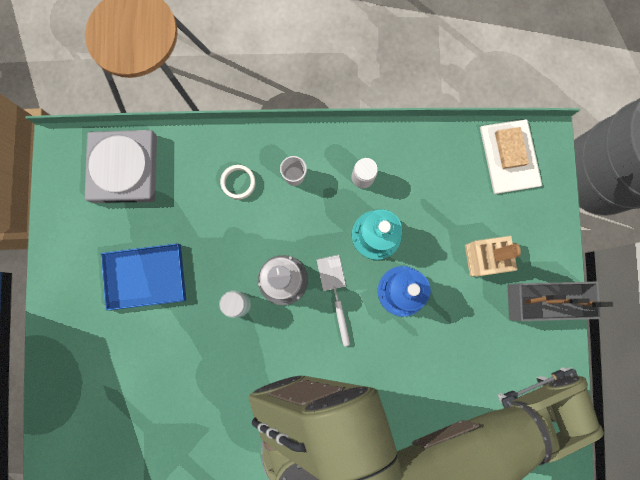

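View pics/wrist0.png

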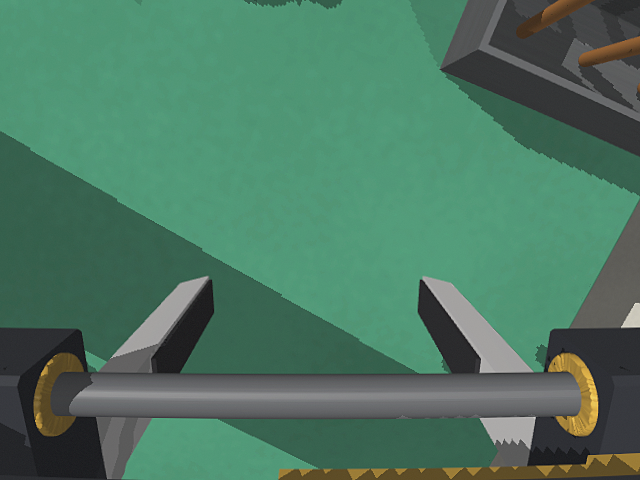

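The candidates in the top view are the grey steel tin at (283,280), the turquoise tin at (378,235), the blue tin at (404,291) and the small can at (364,172). By the description I choose the grey one, and I'll check it in a close crop.

```bash
cat > h.py <<'E'
import numpy as np,cv2
from cell import manip,camera,calibration
def ray(c,uv):
    K=np.array(c["K"]);n=cv2.undistortPoints(np.array(uv,float).reshape(-1,1,2),K,np.array(c["distortion"])).reshape(-1,2)
    T=np.array(c["world_from_camera"]);d=np.c_[n,np.ones(len(n))]@T[:3,:3].T
    return T[:3,3],d
def plane(c,uv,z):
    o,d=ray(c,uv); return o+d*((z-o[2])/d[:,2])[:,None]
def cloud(c,dep,u0,u1,v0,v1):
    v,u=np.mgrid[v0:v1,u0:u1];uv=np.c_[u.ravel(),v.ravel()]
    o,d=ray(c,uv);z=dep[v0:v1,u0:u1].ravel();return uv[z>0],(o+d*z[:,None])[z>0]
E
python3 - <<'E'
from h import *
out=[]
for n,b in [("top",(245,325,240,320)),("side",(250,330,200,285))]:
    p=np.load(n+"_p.npy");d=np.load(n+"_d.npy");c=calibration(n)
    uv,P=cloud(c,d,*b)
    for z0,z1 in [(172,184),(118,132)]:
        m=(P[:,2]>z0)&(P[:,2]<z1); Q=P[m]
        if len(Q)<5: print(n,z0,len(Q)); continue
        lo,hi=Q.min(0),Q.max(0);(cc,r)=cv2.minEnclosingCircle(Q[:,:2].astype(np.float32)); print(n,z0,len(Q),np.round(Q.mean(0),1),np.round(cc,1),round(r,1),np.round(lo),np.round(hi))
    q=p[b[2]:b[3],b[0]:b[1],::-1]; out.append(cv2.resize(q,(400,400),interpolation=cv2.INTER_CUBIC))
cv2.imwrite("pics/crop.png",np.hstack(out))
E
```

```text
top 172 436 [473.2  61.5 177.6] [473.6  61.6] 30.0 [444.  33. 172.] [503.  90. 184.]
top 118 664 [471.2  58.6 122.6] [473.6  61.1] 52.9 [422.  10. 118.] [525. 113. 132.]
side 172 186 [473.4  57.6 176.7] [471.2  61.2] 32.4 [445.  29. 172.] [502.  94. 180.]
side 118 376 [480.7  25.7 122.9] [504.4 -46.6] 160.5 [ 422. -195.  118.] [572. 102. 132.]
```

View pics/crop.png

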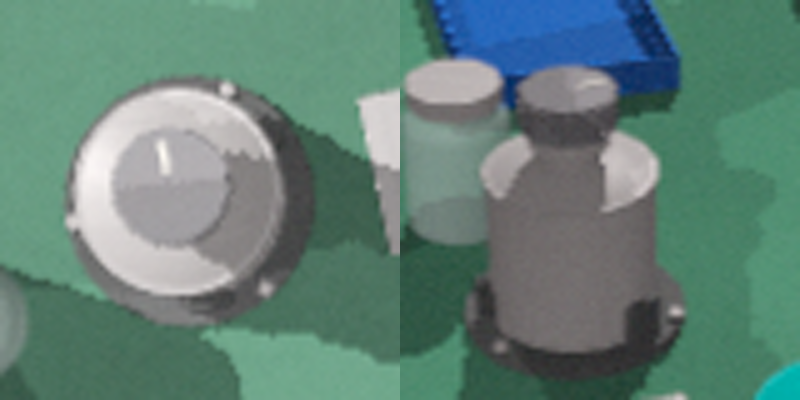

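The grey ribbed cap on the bare-steel tin sits at world (473.5, 61.3), and its white pointer lies along about +x. Its top at z≈178 matches the description. Next I work out the tool axes and the travel.

```bash
cat >> h.py <<'E'
from scipy.spatial.transform import Rotation as Ro
def tool():
    s=manip.read_state();R=Ro.from_euler('xyz',s["eef_rot"]).as_matrix();return s,R
def rel(t):
    s,R=tool(); 
    print("clk",round(s["clock"],2),"pos",np.round(s["eef_pos"],1),"q",np.round(s["joints"],3),"F",np.round(s["wrist_force"],1),"gap",round(s["finger_gap"],1))
    print("R cols\n",np.round(R,3)); print("dp cm",np.round(R.T@(np.array(t)-s["eef_pos"])/10,2))
    # level correction: turn of tool to make x axis point straight down
    x=R.T@np.array([0,0,-1.]); a=np.cross([1,0,0],x); print("level turn deg",np.round(np.degrees(a),2))
E
python3 -c "
from h import *
rel([473.5,61.3,260])"
```

```text
clk 0.15 pos [ 193.1 -514.8  205. ] q [-1.279  0.3    1.521 -0.     1.321 -0.067] F [-0.7 -0.1  1. ] gap 94.3
R cols
 [[-0.     0.936  0.351]
 [ 0.001  0.351 -0.936]
 [-1.     0.    -0.001]]
dp cm [ -5.46  46.49 -44.1 ]
level turn deg [ 0.   -0.05 -0.  ]
```

```bash
python3 -c "
import numpy as np
for i in range(8):
    t=np.radians(-69.5+10*i); v=np.array([2.34,4.8]); print(np.round([v@[-np.sin(t),np.cos(t)],v@[np.cos(t),np.sin(t)]],1))"
```

```text
[ 3.9 -3.7]
[ 4.5 -2.9]
[ 4.9 -2.1]
[ 5.2 -1.2]
[ 5.3 -0.3]
[5.3 0.6]
[5.1 1.5]
[4.8 2.4]
```

Request:
{"fn": "jog_arm", "kwargs": {"turn": [[0, 0, 0], [-10, 0, 0], [-10, 0, 0], [-10, 0, 0], [-10, 0, 0], [-10, 0, 0], [-10, 0, 0], [-10, 0, 0]], "dp": [[-6, 0, 0], [-1, 3.9, -3.7], [0, 4.5, -2.9], [0, 4.9, -2.1], [0, 5.2, -1.2], [0, 5.3, -0.3], [0, 5.3, 0.6], [0, 5.1, 1.5]], "gripper": [0, 0, 0, 0, 0, 0, 0, 0]}}

```text
clock: 1.15
eef_pos: [355.4, -168.8, 276.5]
eef_rot: [1.551, 1.567, 1.593]
wrist_force: [1.7, -0.8, -0.0]
finger_gap: 93.9
```

```bash
python3 -c "
from h import *
rel([473.5,61.3,260])"
```

```text
clk 1.15 pos [ 355.4 -168.8  276.5] q [-0.539 -0.111  1.805  0.003  1.449 -0.582] F [ 1.7 -0.8 -0. ] gap 93.9
R cols
 [[-0.    -0.043  0.999]
 [ 0.004  0.999  0.043]
 [-1.     0.004  0.   ]]
dp cm [ 1.74 22.48 12.77]
level turn deg [ 0.    0.   -0.21]
```

Request:
{"fn": "jog_arm", "kwargs": {"turn": [[0, 0, 0], [0, 0, 0], [0, 0, 0], [0, 0, 0], [0, 0, 0]], "dp": [[0, 5.5, 3.1], [0, 5.5, 3.1], [0.5, 5.5, 3.1], [1.0, 5, 3], [0, 0, 0]], "gripper": [0, 0, 0, 0, 0]}}

```text
clock: 1.78
eef_pos: [467.9, 55.7, 261.9]
eef_rot: [1.394, 1.567, 1.444]
wrist_force: [-0.4, -0.7, -0.3]
finger_gap: 93.6
```

```bash
python3 -c "
from h import *
rel([473.5,61.3,240])
c=calibration('wrist');p,d=camera('wrist');cv2.imwrite('pics/w1.png',p[:,:,::-1])
uv,P=cloud(c,d,0,640,0,480);m=(P[:,2]>173)&(P[:,2]<183)&(np.hypot(P[:,0]-473.5,P[:,1]-61.3)<40)
Q=P[m];print(len(Q),Q.mean(0),Q.min(0),Q.max(0),cv2.minEnclosingCircle(Q[:,:2].astype(np.float32)))
"
```

```text
clk 1.77 pos [467.9  55.7 261.9] q [ 0.039  0.081  1.65   0.003  1.411 -0.011] F [-0.4 -0.7 -0.3] gap 93.6
R cols
 [[ 0.    -0.05   0.999]
 [ 0.003  0.999  0.05 ]
 [-1.     0.003  0.001]]
dp cm [2.19 0.53 0.59]
level turn deg [ 0.    0.03 -0.19]
6218 [472.57479031  64.14413752 177.85234789] [442.93153014  33.05393829 173.09046642] [502.40891031  92.78876517 181.39617898] ((472.57269287109375, 63.033843994140625), 29.994754791259766)
```

View pics/w1.png

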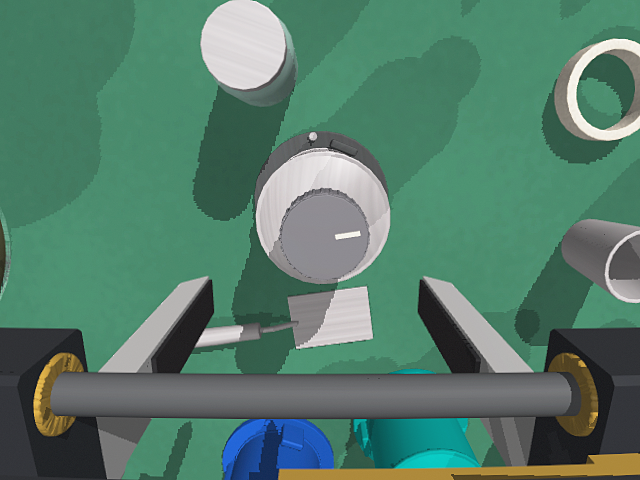

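The wrist view shows the cap at (325,233) with its pointer at (347,236). It puts the cap at (472.6, 63.0), within 2 mm of the top camera, so I use (473, 62.2). Now I go down.

Request:
{"fn": "jog_arm", "kwargs": {"turn": [[0, 0, 0], [0, 0, 0], [0, 0, 0], [0, 0, 0]], "dp": [[1, 0.6, 0.5], [3, 0, 0], [3, 0, 0], [0, 0, 0]], "gripper": [0, 0, 0, 0]}}

```text
clock: 2.33
eef_pos: [472.2, 57.7, 190.3]
eef_rot: [0.819, 1.567, 0.861]
wrist_force: [0.1, -1.0, 1.2]
finger_gap: 94.0
```

```bash
python3 -c "
from h import *
rel([473,62.2,145])"
```

```text
clk 2.33 pos [472.2  57.7 190.3] q [ 4.300e-02  1.460e-01  1.746e+00  3.000e-03  1.247e+00 -1.000e-03] F [ 0.1 -1.   1.2] gap 94.0
R cols
 [[ 0.002 -0.043  0.999]
 [ 0.003  0.999  0.043]
 [-1.     0.003  0.003]]
dp cm [4.53 0.44 0.09]
level turn deg [ 0.    0.15 -0.16]
```

Request:
{"fn": "jog_arm", "kwargs": {"turn": [[0, 0, 0], [0, 0, 0], [0, 0, 0], [0, 0, 0]], "dp": [[0.5, 0.6, 0.1], [1.5, 0.3, 0.1], [2, 0.2, 0], [0.5, 0.1, 0]], "gripper": [0, 0, 0, 0]}}

```text
clock: 2.82
eef_pos: [475.3, 70.1, 145.8]
eef_rot: [0.362, 1.563, 0.403]
wrist_force: [0.0, 0.1, 0.1]
finger_gap: 94.0
```

```bash
python3 -c "
from h import *
rel([473,62.2,145])"
```

```text
clk 2.83 pos [475.3  70.1 145.8] q [0.069 0.202 1.789 0.003 1.142 0.026] F [0.  0.1 0.1] gap 94.0
R cols
 [[ 0.007 -0.041  0.999]
 [ 0.003  0.999  0.041]
 [-1.     0.003  0.008]]
dp cm [ 0.08 -0.78 -0.27]
level turn deg [ 0.    0.43 -0.16]
```

Request:
{"fn": "jog_arm", "kwargs": {"turn": [[0, 0.4, -0.1], [0, 0, 0]], "dp": [[0.1, -0.8, -0.2], [0, 0, 0]], "gripper": [0, 0]}}

```text
clock: 3.08
eef_pos: [473.9, 61.5, 145.3]
eef_rot: [0.978, 1.57, 1.019]
wrist_force: [0.7, 0.1, 0.1]
finger_gap: 94.1
```

```bash
python3 -c "
from h import *
rel([473,62.2,145])
c=calibration('wrist');p,d=camera('wrist');cv2.imwrite('pics/w2.png',p[:,:,::-1])
uv,P=cloud(c,d,0,640,0,480);m=(P[:,2]>174)&(P[:,2]<182)&(np.hypot(P[:,0]-473.5,P[:,1]-61.3)<36)
Q=P[m];print(len(Q),Q.mean(0),Q.min(0),Q.max(0),cv2.minEnclosingCircle(Q[:,:2].astype(np.float32)))
"
```

```text
clk 3.08 pos [473.9  61.5 145.3] q [5.200e-02 2.020e-01 1.792e+00 1.000e-03 1.147e+00 1.000e-02] F [0.7 0.1 0.1] gap 94.1
R cols
 [[ 0.001 -0.041  0.999]
 [ 0.001  0.999  0.041]
 [-1.     0.001  0.001]]
dp cm [ 0.03  0.07 -0.08]
level turn deg [ 0.    0.04 -0.05]
15828 [472.62413135  66.73178791 177.86655102] [443.08172975  39.72233399 174.00972321] [502.5951207   92.98046553 180.99217025] ((472.7630920410156, 63.1893196105957), 29.953256607055664)
```

View pics/w2.png

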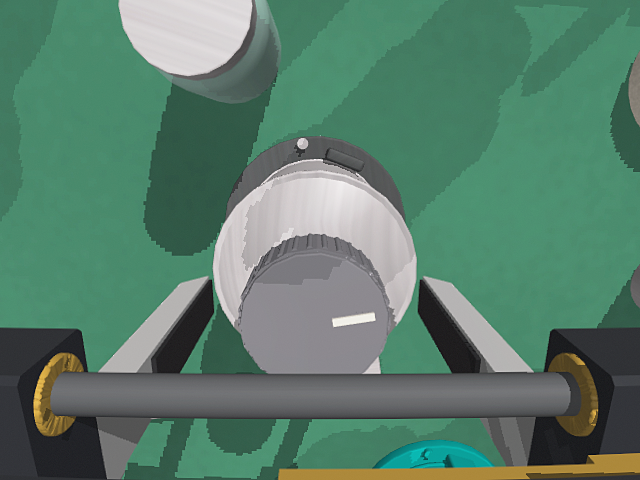

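The cap lies centrally between the pads (x 242–388, jaws 213–420). Next I close on it.

Request:
{"fn": "jog_arm", "kwargs": {"turn": [[0, 0, 0], [0, 0, 0], [0, 0, 0], [0, 0, 0], [0, 0, 0]], "dp": [[0, 0.1, 0], [0, 0, 0], [0, 0, 0], [0, 0, 0], [0, 0, 0]], "gripper": [1, 1, 1, 1, 1], "grip_force": 45}}

```text
clock: 3.75
eef_pos: [473.7, 62.8, 146.2]
eef_rot: [0.888, 1.57, 0.929]
wrist_force: [-0.2, -0.4, 1.7]
finger_gap: 57.7
```

```bash
python3 -c "
from h import *
rel([473,62.2,138])"
```

```text
clk 3.75 pos [473.7  62.8 146.2] q [5.500e-02 2.000e-01 1.791e+00 1.000e-03 1.149e+00 1.300e-02] F [-0.2 -0.4  1.7] gap 57.7
R cols
 [[ 0.001 -0.041  0.999]
 [ 0.001  0.999  0.041]
 [-1.     0.001  0.001]]
dp cm [ 0.82 -0.06 -0.07]
level turn deg [ 0.    0.05 -0.06]
```

Request:
{"fn": "jog_arm", "kwargs": {"turn": [[0, 0, 0], [0, 0, 0]], "dp": [[0.4, 0, 0], [0.2, 0, 0]], "gripper": [1, 1]}}

```text
clock: 4.0
eef_pos: [473.7, 62.8, 141.2]
eef_rot: [0.518, 1.569, 0.56]
wrist_force: [-6.3, -1.2, 12.2]
finger_gap: 58.2
```

```bash
python3 -c "
from h import *
rel([473,62.2,139.5])"
```

```text
clk 4.0 pos [473.7  62.8 141.2] q [5.500e-02 2.060e-01 1.797e+00 1.000e-03 1.137e+00 1.300e-02] F [-6.3 -1.2 12.2] gap 58.2
R cols
 [[ 0.001 -0.041  0.999]
 [ 0.001  0.999  0.041]
 [-1.     0.001  0.002]]
dp cm [ 0.17 -0.06 -0.08]
level turn deg [ 0.    0.09 -0.05]
```

Request:
{"fn": "jog_arm", "kwargs": {"turn": [[0, 0, 0], [-8, 0, 0], [-8, 0, 0]], "dp": [[0.15, 0, -0.1], [0.05, 0, 0], [0.05, 0, 0]], "gripper": [1, 1, 1]}}

```text
clock: 4.38
eef_pos: [475.2, 63.1, 141.7]
eef_rot: [-0.146, 1.561, 0.182]
wrist_force: [-1.8, 0.9, 8.8]
finger_gap: 58.0
```

```bash
python3 -c "
from h import *
rel([473,62.2,139.5])"
```

```text
clk 4.38 pos [475.2  63.1 141.7] q [ 5.500e-02  2.040e-01  1.798e+00  1.000e-03  1.130e+00 -2.730e-01] F [-1.8  0.9  8.8] gap 58.0
R cols
 [[ 0.009 -0.322  0.947]
 [ 0.002  0.947  0.322]
 [-1.    -0.001  0.009]]
dp cm [ 0.21 -0.01 -0.24]
level turn deg [-0.    0.53  0.08]
```

Request:
{"fn": "jog_arm", "kwargs": {"turn": [[0, 0.5, 0]], "dp": [[0.25, 0, -0.2]], "gripper": [1]}}

```text
clock: 4.5
eef_pos: [474.7, 62.7, 140.5]
eef_rot: [-0.419, 1.566, -0.089]
wrist_force: [4.0, 2.6, 9.7]
finger_gap: 58.0
```

```bash
python3 -c "
from h import *
rel([473,62.2,139.5])
c=calibration('wrist');p,d=camera('wrist');cv2.imwrite('pics/w3.png',p[:,:,::-1])
"
```

```text
clk 4.5 pos [474.7  62.7 140.5] q [ 5.500e-02  2.070e-01  1.798e+00 -1.000e-03  1.132e+00 -2.740e-01] F [4.  2.6 9.7] gap 58.0
R cols
 [[ 0.005 -0.324  0.946]
 [-0.     0.946  0.324]
 [-1.    -0.002  0.005]]
dp cm [ 0.1   0.01 -0.18]
level turn deg [-0.    0.27  0.12]
```

View pics/w3.png

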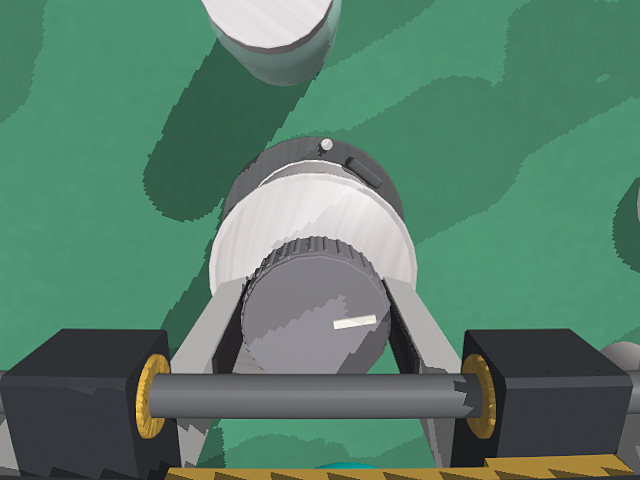

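The pointer keeps its place in the wrist view (334–376, 322), so the cap turns with the gripper, about 16° so far. I carry on turning.

Request:
{"fn": "jog_arm", "kwargs": {"turn": [[-8, 0.2, 0], [-8, 0.2, 0], [-8, 0.2, 0]], "dp": [[0.1, 0, -0.05], [0.1, 0, -0.05], [0.1, 0, 0]], "gripper": [1, 1, 1]}}

```text
clock: 4.92
eef_pos: [475.2, 63.3, 140.0]
eef_rot: [-2.151, 1.567, -1.392]
wrist_force: [-7.4, 1.4, 10.8]
finger_gap: 57.9
```

```bash
python3 -c "
from h import *
rel([473,62.2,139.5])
"
```

```text
clk 4.92 pos [475.2  63.3 140. ] q [ 0.058  0.212  1.793 -0.004  1.136 -0.699] F [-7.4  1.4 10.8] gap 57.9
R cols
 [[ 0.001 -0.688  0.726]
 [-0.004  0.726  0.688]
 [-1.    -0.003 -0.002]]
dp cm [ 0.05  0.07 -0.23]
level turn deg [ 0.   -0.13  0.19]
```

Request:
{"fn": "jog_arm", "kwargs": {"turn": [[-9, 0, 0.1], [-9, 0, 0], [0, 0, 0]], "dp": [[0.1, 0.1, -0.1], [0.1, 0, 0], [0, 0, 0]], "gripper": [1, 1, 1]}}

```text
clock: 5.3
eef_pos: [475.0, 63.5, 140.4]
eef_rot: [-1.671, 1.566, -0.585]
wrist_force: [-5.1, -1.9, 6.5]
finger_gap: 57.7
```

```bash
python3 -c "
from h import *
rel([473,62.2,139.5])
c=calibration('wrist');p,d=camera('wrist');cv2.imwrite('pics/w4.png',p[:,:,::-1])
p,d=camera('top');cv2.imwrite('pics/t4.png',cv2.resize(p[240:320,245:325,::-1],(400,400),interpolation=2))
"
```

```text
clk 5.3 pos [475.   63.5 140.4] q [ 0.058  0.209  1.795 -0.003  1.134 -1.027] F [-5.1 -1.9  6.5] gap 57.7
R cols
 [[ 0.004 -0.885  0.466]
 [-0.002  0.466  0.885]
 [-1.    -0.004 -0.   ]]
dp cm [ 0.09  0.12 -0.21]
level turn deg [ 0.   -0.03  0.26]
```

View pics/w4.png

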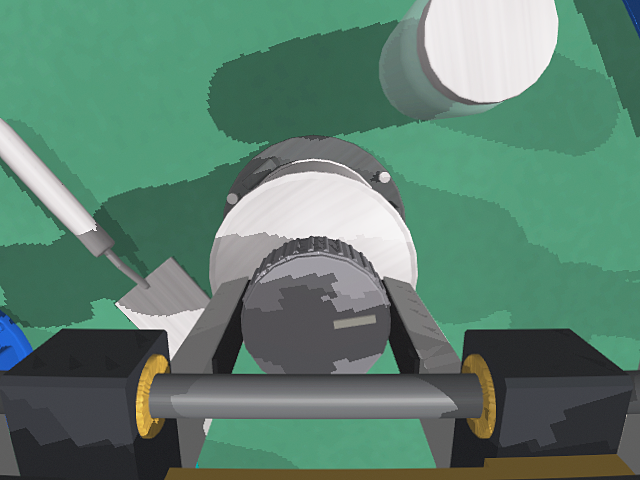

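The pointer is still fixed in the gripper frame (334–376, 322), so the cap has turned 59.8°. I lift it straight up.

Request:
{"fn": "jog_arm", "kwargs": {"turn": [[0, 0, 0], [0, 0, 0.2], [0, 0, 0], [0, 0, 0]], "dp": [[-0.4, 0.05, 0], [-0.6, 0, 0], [-1, 0, 0], [-1, 0, 0]], "gripper": [1, 1, 1, 1]}}

```text
clock: 5.9
eef_pos: [474.8, 63.6, 172.0]
eef_rot: [-1.863, 1.569, -0.779]
wrist_force: [0.5, -0.4, -1.1]
finger_gap: 58.0
```

```bash
python3 -c "
from h import *
rel([473.3,62.2,208])
"
```

```text
clk 5.9 pos [474.8  63.6 172. ] q [ 5.700e-02  1.740e-01  1.759e+00 -1.000e-03  1.209e+00 -1.026e+00] F [ 0.5 -0.4 -1.1] gap 58.0
R cols
 [[ 0.001 -0.884  0.468]
 [-0.001  0.468  0.884]
 [-1.    -0.001 -0.   ]]
dp cm [-3.6   0.06 -0.2 ]
level turn deg [ 0.   -0.02  0.08]
```

Request:
{"fn": "jog_arm", "kwargs": {"turn": [[0, 0, 0], [0, 0, 0.1], [0, 0, 0], [0, 0, 0], [0, 0, 0]], "dp": [[-1.5, 0, 0], [-1.5, 0, 0], [-0.5, 0, 0], [0, 0, 0], [0, 0, 0]], "gripper": [1, 1, 1, 1, 1]}}

```text
clock: 6.52
eef_pos: [475.0, 63.8, 210.4]
eef_rot: [-1.071, 1.569, 0.013]
wrist_force: [0.5, -0.0, -0.4]
finger_gap: 57.9
```

```bash
python3 -c "
from h import *
rel([473.3,62.2,208])
c=calibration('wrist');p,d=camera('wrist');w=p
uv,P=cloud(c,d,0,640,0,480);m=(np.abs(uv[:,0]-316)<80)&(uv[:,1]>240)&(uv[:,1]<372)&(P[:,2]>225)&(P[:,2]<252)
Q=P[m];zt=np.median(Q[:,2]);print('cap top z',zt,Q[:,2].min(),Q[:,2].max()); m2=np.abs(Q[:,2]-zt)<3;Q=Q[m2];print(cv2.minEnclosingCircle(Q[:,:2].astype(np.float32)))
A=np.c_[Q[:,:2]-Q[:,:2].mean(0),np.ones(len(Q))];print('tilt deg',np.degrees(np.linalg.lstsq(A,Q[:,2],rcond=None)[0][:2]))
s,dd=camera('side');np.save('side2.npy',dd);cv2.imwrite('pics/fin.png',np.hstack([cv2.resize(w,(400,300)),cv2.resize(s[160:310,200:400],(400,300),interpolation=2)])[:,:,::-1])
"
```

```text
clk 6.53 pos [475.   63.8 210.4] q [ 0.057  0.137  1.708 -0.     1.295 -1.027] F [ 0.5 -0.  -0.4] gap 57.9
R cols
 [[ 0.001 -0.884  0.468]
 [ 0.     0.468  0.884]
 [-1.    -0.001  0.001]]
dp cm [ 0.24  0.08 -0.22]
level turn deg [-0.    0.04  0.07]
cap top z 242.0379656034466 225.00736721975446 251.86323236226832
((472.8497009277344, 64.99147033691406), 31.129426956176758)
tilt deg [ 0.46781586 -0.16621665]
```

View pics/fin.png

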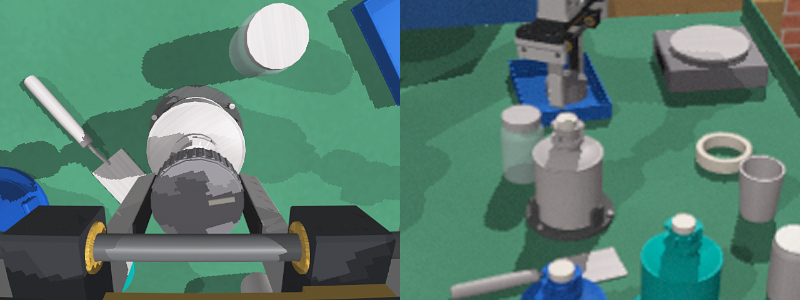

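The cap is off. The side view shows the open neck and white plug at (567,118), with the cap held above it. I centre it by about 2 mm and settle.

Request:
{"fn": "jog_arm", "kwargs": {"turn": [[0, 0, 0], [0, 0, 0], [0, 0, 0], [0, 0, 0]], "dp": [[0.3, 0, -0.2], [0, 0, 0], [0, 0, 0], [0, 0, 0]], "gripper": [1, 1, 1, 1]}}

```text
clock: 7.12
eef_pos: [473.8, 61.8, 206.4]
eef_rot: [-2.58, 1.571, -1.497]
wrist_force: [0.2, 0.6, -0.3]
finger_gap: 57.9
```

```bash
python3 -c "
from h import *
rel([473.3,62.2,208]);print(np.round(manip.read_state()['qd'],4))
c=calibration('wrist');p,d=camera('wrist')
uv,P=cloud(c,d,0,640,0,480);m=(np.abs(uv[:,0]-316)<80)&(uv[:,1]>240)&(uv[:,1]<372)
Q=P[m];m2=np.abs(Q[:,2]-239)<4;Q=Q[m2];print(np.median(Q[:,2]),cv2.minEnclosingCircle(Q[:,:2].astype(np.float32)))
c=calibration('side');s,dd=camera('side')
uv,P=cloud(c,dd,250,330,160,285);m=(P[:,2]>168)&(P[:,2]<260)&(np.hypot(P[:,0]-473,P[:,1]-62)<45);Q=P[m]
for z in range(168,260,8):
    q=Q[(Q[:,2]>=z)&(Q[:,2]<z+8)]
    if len(q)>3: print(z,len(q),np.round(q.min(0)),np.round(q.max(0)))
s2,_=camera('top');cv2.imwrite('pics/fin2.png',np.hstack([cv2.resize(s[160:310,200:400],(400,300),interpolation=2),cv2.resize(s2,(400,300))])[:,:,::-1])
"
```

```text
clk 7.12 pos [473.8  61.8 206.4] q [ 0.053  0.137  1.717 -0.     1.288 -1.031] F [ 0.2  0.6 -0.3] gap 57.9
R cols
 [[ 0.    -0.884  0.468]
 [-0.     0.468  0.884]
 [-1.    -0.    -0.   ]]
dp cm [-0.16  0.06  0.01]
level turn deg [ 0. -0.  0.]
[ 0.001   0.0004  0.001  -0.0009 -0.0014 -0.0005]
238.13383972125723 ((471.5896301269531, 63.09075927734375), 31.242828369140625)
168 36 [460.  44. 168.] [486.  75. 176.]
176 29 [460.  43. 176.] [487.  73. 180.]
208 26 [446.  19. 209.] [501.  53. 216.]
216 50 [444.  20. 216.] [501.  61. 224.]
224 48 [445.  22. 224.] [502.  58. 232.]
232 146 [445.  20. 232.] [503.  91. 240.]
240 38 [449.  20. 240.] [500.  91. 248.]
248 35 [449.  21. 248.] [501.  94. 256.]
256 15 [447.  24. 256.] [500.  94. 260.]
```

View pics/fin2.png

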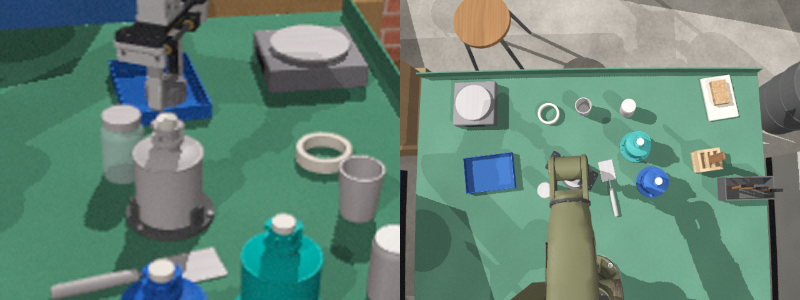

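The side camera puts the neck at x 460–487 and the cap at x 445–502, so both centre on x≈473.5. The clear gap is about 35 mm, the cap is level and still, and the bystanders are where they were. I hand the job in.

```bash
python3 -c "
from cell import order
print(order.sign_off())"
```

```text
the job is handed in; nothing more can be done
None
```

The steel tin is open and the job is handed in, with the gripper still holding the cap straight above the tin's neck. I gripped the cap with 45 N, pressed it down about 5–6 mm, turned it about 60° anticlockwise, and lifted it off. It took about 7 s of the 30 s allowed.

**Last checks:**
- **Clearance:** there is about 35 mm of clear air above the spring plug (cap top at z≈238, so its lower edge at about 212, against 177 for the plug).
- **Level and still:** the tool tilt reads 0.0° and the joint speeds are near zero. The finger opening is 57.9 mm, with almost no force on the wrist.
- **Bystanders:** the side and top pictures showed nothing on the shelf disturbed. The arm hides some of the area by the tin in the top view.

**Disagreements:**
- **Centring:** the wrist camera puts the cap at about (471.6, 63.1), while the side view and the tool position give x≈473.5. Either way it is within about 2 mm of the tin's axis, which is about the calibration error.
- **Press depth:** early in the turn the press eased to about 4.5 mm, the least that lets the cap turn. I pressed further before continuing, and the cap turned with the gripper throughout.

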